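# Calibrate the paint-mixing scale with a check weight and a stylus

## Robot

A 7-joint arm with a two-finger parallel gripper is mounted at the origin on the work surface. World frame = base frame: x ahead of the robot, y to its left, z up, the work surface at z = 0. Lengths are in mm, angles in rad, forces in N, time in s.
With the tool pointing down it reaches from about 375 to 925 mm from the base axis. Payload 3.1 kg.
Tool frame: the origin (TCP) lies on the centre line of the jaws, within the pads' length; the fingertips stand 25 mm ahead of it and the grasp point (between the pads) lies 6 mm ahead of it; z points along the fingers, y is the line along which they close (so a half turn about z gives the same grasp; the last joint's range is limited). The gripper opens to 85 mm and grips with 20 to 120 N. Pads are 22 mm wide; open, the fingers measure 114 mm over their backs; the gripper's body (76 mm by 85 mm) begins 54 mm behind the grasp point. The pads swing forward as they close: fully open they stand 13 mm farther back than shut.
Start: joints at [-1.274, 0.383, 0.044, 1.598, -0.018, 1.161, -0.05], TCP at [249.984, 600.009, 256.269] pointing down, gripper open.
Joint ranges: [-2.61, 2.61], [-0.41, 2.15], [-1.48, 1.57], [0, 2.5], [-1.57, 4.71], [0.05, 1.97], [-2.85, 2.85]. Speed limits (rad/s): [2.79, 2.79, 3.14, 3.14, 3.14, 3.14, 3.14].

## Interface

Orientations are given as a unit quaternion [w, x, y, z].
In Python, from plant import env, hand, ik, status, capture, calibration, job gives the robot as it stands. Calls block until the motion is done:
- env.move_ptp(position, orientation): joint-space move of the TCP to a pose.
- env.line_to(position, rotation=None, rate=150): straight line of the TCP; rotation=None keeps the orientation; rate is the mean speed in mm/s.
- env.move_j(angles): joint-space move.
- hand.grip(opening): finger opening in mm; the grip force is fixed at half the most; returns when the fingers have stopped.
- env.wait(seconds).
- ik(position, orientation): joint angles nearest the present ones, or None.
- status.get_obs(): the state.
- capture(name): name is "scene" or "top" or "wrist"; returns (picture, depth): 384x512x3 uint8, blue, green, red; 384x512 float32, mm along the optical axis (not along the pixel's ray), 0 where there is no reading.
- calibration(name): a dict with "camera_matrix" (3x3 intrinsics, pixels), "rvec" (rotation vector, rad) and "tvec" (3), from world to camera coordinates, as OpenCV has them. Camera axes: x right, y down, z forward; pixel columns grow to the right and rows downward; lengths in mm; the calibration is good to about 2 mm. A picture is of the moment at which its call begins: read the wrist's pose just before it. calibration takes no time and is no camera call; for the wrist camera it gives the pose at the moment of the call.
A pose or a line that the arm cannot do raises env.MotionError and nothing moves.
- job.sign_off(): hands the job in; it is judged then, once.
The state is a dict: "time_s": time; "joint_positions": joint angles; "qd": joint speeds; "tau": joint torques, N m; "eef_pos": TCP position; "ee_rot": TCP orientation; "force": force on the tool from outside, world axes, zero at the start; "moment": the same for the moment, N m; "grip_width": finger opening in mm; "gripper_force": force on a finger pad.
Only numpy, scipy, OpenCV 4.12 (cv2) and the standard library are available. Lean on these libraries where they do the work, as an engineer would, in place of code of your own. Each camera call takes 0.05 s, during which the arm holds its last target. There are 200 camera calls.

## Task

Calibrate the paint-mixing scale: set the larger of the two steel weights gently on the middle of the pan and let go of it, then take the stylus from its stand and with its tip press the recessed button in the smaller well fully down, keeping it down for a good second while the weight stands there. Put the stylus back upright in its stand, seated on its collar, and after that stand the large weight gently back in its tray beside the small one. Never press the button in the larger well, nor the small-well button when the weight is not on the pan, and leave the small weight, cup, jar and sanding block where they are.

Things in the scene. Friction and masses are not known exactly. Their poses are not given: they have to be found in the camera images.
- weight: The larger of two plain steel check weights: upright cylinder 38 mm in diameter, 44 mm tall, with a neck and a 22 mm wide knob on top (64 mm tall in all), 500 g, loose. Origin at the centre of its underside, z up. It starts upright in the tray.
- small_weight: The smaller steel check weight, same shape: 26 mm in diameter, 26 mm tall body with a 15 mm knob (46 mm in all), loose. Origin at the centre of its underside. It stands in the tray about 84 mm from the larger one (which end is which varies) and is to be left alone.
- tray: Shallow open wooden tray, fixed, outside 180 mm (x) by 95 mm (y) by 18 mm high, walls 5 mm thick. Origin at the centre of its underside, x along its length; the two weights stand in a row along x.
- tray_in (a point): Centre of the tray's inner floor, 5 mm above the bench, axes as the tray (inside 170 mm along x, 85 mm along y).
- scale: Grey bench scale, fixed, 240 mm (x) by 170 mm (y), housing 45 mm high. Origin at the centre of its underside; its front panel (the strip x = -120 to -50 mm, black, with a small display in the middle) faces the robot and has two round wells, each with a white spring button at its bottom. The round steel pan is on the rear part.
- pan (a point): Centre of the top face of the scale's round pan (130 mm in diameter, top 62 mm above the bench), 40 mm behind the scale's origin along its +x.
- small_well (a point): Centre of the mouth of the smaller well in the scale's front panel, level with the panel's top, 45 mm above the bench (scale frame x -85, y -52 mm). The well is 15 mm wide; the top of its button (13 mm wide) lies 12 mm below the mouth.
- large_well (a point): Centre of the mouth of the larger well (26 mm wide, scale frame x -85, y +50 mm), level with the panel's top, 45 mm above the bench; the top of its button (23 mm wide) lies 8 mm below the mouth. Not to be pressed.
- cal_button (a joint): Travel of the button in the smaller well: 0 up, 0.005 m fully down; it springs back; about 2 N to start, 5 N fully down.
- power_button (a joint): Travel of the button in the larger well: 0 up, 0.005 m fully down. Not to be pressed.
- stylus: Press stylus, loose, 40 g, 95 mm long, pointing down: steel pin 6 mm in diameter and 45 mm long, then a black collar 28 mm in diameter and 5 mm thick, then a grey round handle 16 mm in diameter and 45 mm long on top. Origin on its axis at the underside of the collar, z up along the handle. It starts upright in its stand, hanging by the collar.
- stylus_tip (a point): The pin's tip, 45 mm below the stylus's origin.
- stand: Stylus stand, fixed: aluminium block 75 mm square, 58 mm high, on a 95 mm square foot, with a vertical hole 17 mm wide and 54 mm deep in the middle of its top. Origin at the centre of its underside.
- seat (a point): Centre of the stand's top face and of its hole's mouth, 58 mm above the bench: the stylus's origin lies here when it is seated.
- cup: White mixing cup, bystander, 72 mm wide, 85 mm high, loose. Origin at the centre of its underside.
- jar: Closed paint jar, bystander, 60 mm wide, 75 mm high, loose. Origin at the centre of its underside.
- sanding_block: Dark rubber sanding block, bystander, 100 by 60 by 28 mm, loose. Origin at the centre of its underside.

How it is judged:
By the outcome, as a careful person would: the job done as asked, in the order asked, and still so for the second after the job is handed in, with the robot touching nothing.
It also fails if it takes over 72 s, if anything falls off the work surface, if the arm or the gripper's body presses on something with over 40 N, if the wrist force passes 120 N, or if a joint passes its speed limit or range.

## Working session

There is one attempt and no reset: what is moved stays moved. The work goes in short steps, each a Python script; the robot and the scene stay as the last script left them, time stands still between calls to the robot, and variables do not carry over. Pictures are saved under pics/ and viewed, at most 10 in all, crops included, and the job is handed in when it is done.

```bash
ls; mkdir -p pics; python3 - <<'E'
from plant import env, hand, ik, status, capture, calibration, job
import cv2,numpy as np
for n in ("scene","top"):
    p,d=capture(n); cv2.imwrite(f"pics/{n}0.png",p); np.save(f"pics/{n}0.npy",d)
    c=calibration(n); print(n,c, (d>0).mean())
o=status.get_obs(); print(o)
E
```

```text
pics
scene {'camera_matrix': array([[374.5794183 ,   0.        , 247.41599584],
       [  0.        , 374.5794183 , 192.65459162],
       [  0.        ,   0.        ,   1.        ]]), 'rvec': array([ 1.03467846,  2.17555133, -1.23479686]), 'tvec': array([ 343.68264438, -168.07515104, 1302.79014264])} 0.9959157307942709
top {'camera_matrix': array([[397.99840319,   0.        , 255.44091049],
       [  0.        , 397.99840319, 201.52712953],
       [  0.        ,   0.        ,   1.        ]]), 'rvec': array([ 2.12497951, -2.05637355,  0.24069838]), 'tvec': array([1.49330156e-01, 6.08074549e+02, 1.03578069e+03])} 0.9959920247395834
{'time_s': 0.1, 'joint_positions': array([-1.27376975,  0.38376572,  0.04381402,  1.5994447 , -0.01789264,
        1.16119878, -0.04991536]), 'qd': array([ 2.96406256e-03,  2.31562034e-04,  7.82075748e-05, -5.81391623e-03,
        7.94028789e-04,  6.43937079e-04,  3.89422499e-04]), 'tau': array([ 2.78087951e-03, -4.34730291e+01,  1.02940165e+00, -2.50454092e+01,
        1.09279936e-02,  5.45420131e-03, -2.05043278e-06]), 'eef_pos': array([249.69821802, 599.24969712, 254.991421  ]), 'ee_rot': array([-1.75636424e-04,  1.96090247e-01,  9.80585104e-01, -1.19948155e-03]), 'force': array([ 0.16935006, -0.32446052,  0.09396612]), 'moment': array([0.01484379, 0.01639483, 0.00715945]), 'gripper_force': 0.0, 'grip_width': 85.19772758852963}
```

View pics/scene0.png

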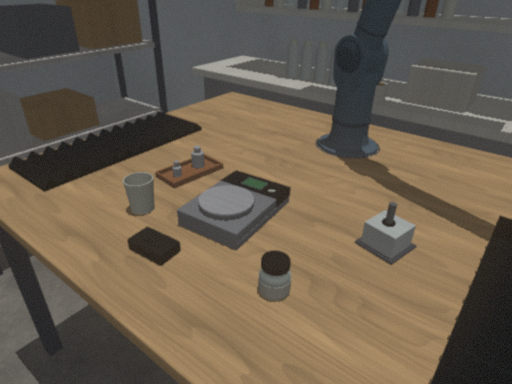

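View pics/top0.png

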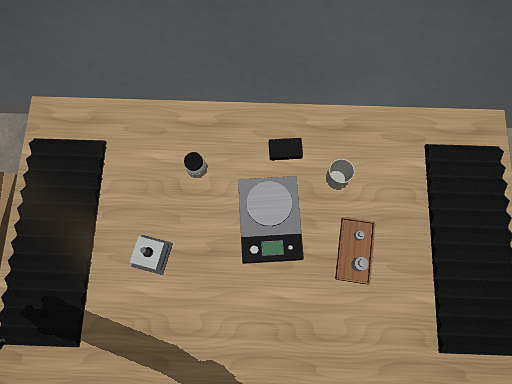

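Scene and top views: the stand is at top-px (151,254). The scale pan is at (269,203), with the large well at (254,250) and the small well at (290,248). The tray holds the big weight at (361,264) and the small one at (360,235). Next I'll get rough positions, then wrist-camera views.

```bash
cat > h.py <<'E'
from plant import env, hand, ik, status, capture, calibration, job
import cv2,numpy as np
from scipy.spatial.transform import Rotation as R
def ray(c,u,v):
    M=R.from_rotvec(np.ravel(c["rvec"])).as_matrix(); K=c["camera_matrix"]
    d=M.T@np.linalg.solve(K,[u,v,1.]); o=-M.T@np.ravel(c["tvec"]); return o,d
def onz(c,u,v,z):
    o,d=ray(c,u,v); return (o+d*(z-o[2])/d[2])[:3]
def cross(rs):  # least-squares point nearest several rays, and its residuals
    A=0;b=0
    for o,d in rs:
        d=d/np.linalg.norm(d); P=np.eye(3)-np.outer(d,d); A=A+P; b=b+P@o
    p=np.linalg.solve(A,b); return p
def quat(yaw): # tool down, tool y axis (closing line) at yaw+90deg, tool x at angle yaw
    x=np.array([np.cos(yaw),np.sin(yaw),0]); z=np.array([0,0,-1.]); y=np.cross(z,x)
    q=R.from_matrix(np.c_[x,y,z]).as_quat(); return [q[3],q[0],q[1],q[2]]
def shot(n,f):
    c=calibration(n); p,d=capture(n); cv2.imwrite(f"pics/{f}.png",p); np.savez(f"pics/{f}.npz",d=d,**c); return p,d,c
def load(f): 
    c=np.load(f"pics/{f}.npz"); return cv2.imread(f"pics/{f}.png"),c["d"],c
E
python3 - <<'E'
from h import *
np.set_printoptions(precision=1,suppress=True)
c=calibration("top")
for n,u,v,z in [("stand",151,250,58),("hole",148,253,100),("pan",269,203,62),("lw",254,250,45),("sw",290.5,247.5,45),("W",361,263,64),("w",360,235,46),("cup",341,170,85),("jar",194,161,75),("blk",285,149,28),("tray",356,251,18)]: print(n,onz(c,u,v,z))
c=calibration("wrist");print(c, ray(c,256,192))
o=status.get_obs();q=o["ee_rot"];print(R.from_quat([q[1],q[2],q[3],q[0]]).as_matrix(), R.from_rotvec(np.ravel(c["rvec"])).as_matrix())
for p,yaw in [((500,270,300),0),((500,-60,300),0),((500,-250,300),0)]:
  for yaw in (0,1.57,3.14,-1.57): print(p,yaw,ik(p,quat(yaw)))
E
```

```text
stand [465.2 302.4  58. ]
hole [452.5 298.2 100. ]
pan [607.3 -18.   62. ]
lw [476.   19.8  45. ]
sw [486.3 -81.3  45. ]
W [ 448.2 -270.7   64. ]
w [ 527.5 -274.7   46. ]
cup [ 703.5 -216.9   85. ]
jar [720.5 199.2  75. ]
blk [783.3 -62.4  28. ]
tray [ 485.8 -269.2   18. ]
{'camera_matrix': array([[279.6,   0. , 253. ],
       [  0. , 279.6, 193.5],
       [  0. ,   0. ,   1. ]]), 'rvec': array([-2.4, -1.6, -0.2]), 'tvec': array([-648.8,  -36.1,  377.7])} (array([187.9, 625.3, 372.4]), array([ 0.2, -0.1, -1. ]))
[[-0.9  0.4 -0. ]
 [ 0.4  0.9 -0. ]
 [-0.  -0.  -1. ]] [[ 0.4  0.9 -0. ]
 [ 0.9 -0.4  0.3]
 [ 0.2 -0.1 -1. ]]
(500, 270, 300) 0 [-1.1  0.2  0.6  1.8 -0.1  1.2 -2. ]
(500, 270, 300) 1.57 [-1.   0.2  0.4  1.8 -0.1  1.2 -0.5]
(500, 270, 300) 3.14 [-0.8  0.2  0.2  1.8 -0.   1.2  1. ]
(500, 270, 300) -1.57 [-0.6  0.2  0.   1.8 -0.   1.2  2.6]
(500, -60, 300) 0 [-0.8  0.1  0.9  1.9 -0.1  1.2 -1.5]
(500, -60, 300) 1.57 [-0.8  0.1  0.8  1.9 -0.   1.2  0.1]
(500, -60, 300) 3.14 [-0.7  0.1  0.8  1.9 -0.   1.2  1.7]
(500, -60, 300) -1.57 [-1.3  0.3  1.6  1.9 -0.4  1.2 -2.7]
(500, -250, 300) 0 [-0.7  0.5  1.4  1.8 -0.5  1.3 -0.7]
(500, -250, 300) 1.57 [-0.4  0.2  0.9  1.8 -0.2  1.2  0.6]
(500, -250, 300) 3.14 [-0.6  0.4  1.3  1.8 -0.4  1.2  2.3]
(500, -250, 300) -1.57 [-0.7  0.5  1.4  1.8 -0.5  1.3 -2.3]
```

```bash
python3 - <<'E'
from h import *
np.set_printoptions(precision=1,suppress=True)
q=quat(np.pi/2)
def t(): return status.get_obs()["time_s"]
pts=[(420,300),(520,300),(580,-30),(480,-30),(440,-270),(530,-270)]
for i,(x,y) in enumerate(pts):
    if i in(0,2,4): env.move_ptp([x,y,220],q)
    else: env.line_to([x,y,220],None,250)
    env.wait(.25); shot("wrist",f"w{i}"); o=status.get_obs(); print(t(),o["eef_pos"],o["joint_positions"])
im=[cv2.resize(load(f"w{i}")[0],(400,300)) for i in range(6)]
ims=[load(f"w{i}")[0] for i in (0,3)]
cv2.imwrite("pics/m1.png",np.vstack([np.hstack(im[0:2]),np.hstack(im[3:1:-1])]))
cv2.imwrite("pics/m2.png",np.hstack(im[4:6]))
E
```

```text
1.7083 [419.7 301.  220. ] [-1.1  0.2  0.4  2.  -0.1  1.  -0.6]
2.5583 [518.9 300.5 220. ] [-0.9  0.3  0.4  1.8 -0.2  1.1 -0.5]
4.125 [580.1 -28.7 219.9] [-0.5  0.3  0.6  1.8 -0.2  1.1  0.2]
4.975 [480.9 -30.  220.1] [-0.6  0.1  0.6  2.1 -0.1  1.   0. ]
6.2333 [ 440.7 -268.6  219.9] [-0.3  0.2  0.8  2.  -0.2  1.   0.6]
7.0417 [ 529.  -270.4  220.1] [-0.2  0.4  0.8  1.8 -0.3  1.1  0.7]
```

View pics/m1.png

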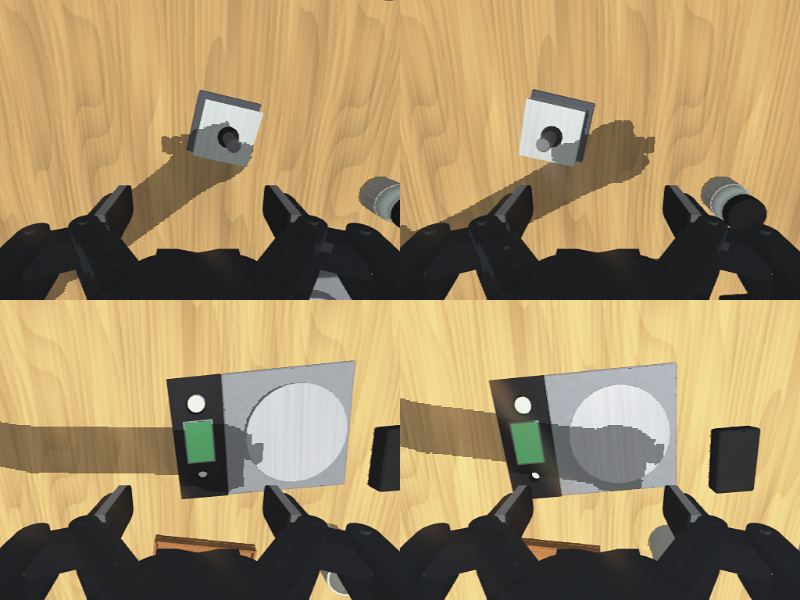

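View pics/m2.png

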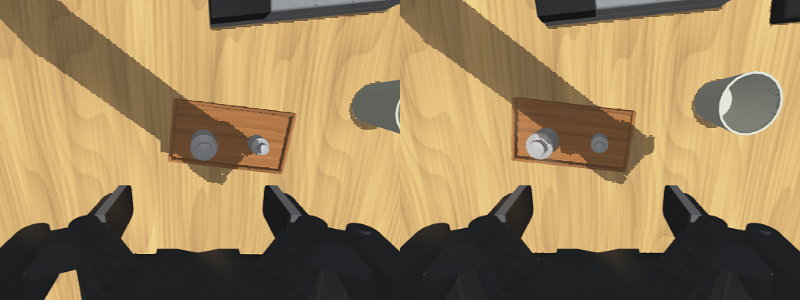

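Mosaics (0.78 scale): the upper row of m1 shows the stand with the stylus at about (228,137) and (550,137). The lower row shows the scale with the pan at (298,432), the large button at (196,404) and the small one at (202,474). m2 shows the tray with the large weight at (204,145) on its near end and the small one at (260,147).

```bash
cat >> h.py <<'E'
def world(d,c):
    h,w=d.shape; v,u=np.mgrid[:h,:w]; K=c["camera_matrix"]
    P=np.stack([(u-K[0,2])/K[0,0]*d,(v-K[1,2])/K[1,1]*d,d],-1)-np.ravel(c["tvec"])
    return P@R.from_rotvec(np.ravel(c["rvec"])).as_matrix()
def blob(f,x,y,r,z0,z1):
    "largest contour of the pixels at heights z0..z1 within r of (x,y)"
    p,d,c=load(f); P=world(d,c)
    m=((np.hypot(P[...,0]-x,P[...,1]-y)<r)&(P[...,2]>z0)&(P[...,2]<z1)&(d>0)).astype(np.uint8)
    cs=cv2.findContours(m,cv2.RETR_EXTERNAL,cv2.CHAIN_APPROX_NONE)[0]
    k=max(cs,key=cv2.contourArea); mm=cv2.drawContours(np.zeros_like(m),[k],-1,1,-1)
    return k[:,0,:].astype(float),P[(mm&m)>0],c
E
python3 - <<'E'
from h import *
np.set_printoptions(precision=1,suppress=True)
def two(name,fs,x,y,r,z0,z1,circ=True):
    rs=[];zz=[];fl=[]
    for f in fs:
        k,P,c=blob(f,x,y,r,z0,z1); z=np.median(P[:,2]);zz.append(z)
        if circ: uv=cv2.fitEllipse(k.astype(np.float32))[0]
        else: uv=cv2.minAreaRect(k.astype(np.float32))[0]
        rs.append(ray(c,*uv)); 
        W=np.array([onz(c,*p,z)[:2] for p in k],np.float32)
        (cx,cy),rad=cv2.minEnclosingCircle(W); rc=cv2.minAreaRect(W)
        fl.append(np.r_[cx,cy,rad*2,np.array(rc[0]),rc[1],rc[2],len(P)])
    print(name,"tri",cross(rs),"depthz",np.array(zz)); print(np.array(fl))
two("handle",("w0","w1"),460,298,40,101,115)
two("standtop",("w0","w1"),460,298,60,53,61,False)
two("standfoot",("w0","w1"),460,298,80,3,14,False)
two("pan",("w2","w3"),607,-18,90,57,67)
two("housing",("w2","w3"),567,-24,180,38,50,False)
two("W",("w4","w5"),448,-270,30,63,75)
two("Wbody",("w4","w5"),448,-270,30,44,75)
two("w",("w4","w5"),527,-275,30,48,56)
two("tray",("w4","w5"),486,-270,110,14,22,False)
# white wells
for f in ("w2","w3"):
    p,d,c=load(f);P=world(d,c)
    m=((p.min(2)>110)&(P[...,0]<520)&(P[...,0]>440)&(abs(P[...,1]+30)<80)&(P[...,2]>20)&(P[...,2]<50)).astype(np.uint8)
    n,l,s,ce=cv2.connectedComponentsWithStats(m)
    for i in range(1,n):
        if s[i,4]>8 and s[i,4]<2000: print(f,s[i],ce[i],onz(c,*ce[i],37),onz(c,*ce[i],33),np.median(P[l==i],0))
E
```

```text
handle tri [459.2 311.  104.2] depthz [107.5 107.5]
[[458.2 311.7  17.  458.6 311.7  15.5  15.7   0.2 285. ]
 [460.2 311.9  17.3 460.3 312.   17.   14.7  43.7 289. ]]
standtop tri [458.3 316.3  62. ] depthz [57.8 57.7]
[[ 457.6  313.2  103.6  457.8  314.2   75.1   75.2   77.2 4574. ]
 [ 457.4  313.4  103.4  458.1  314.3   75.5   75.1   77.3 4565. ]]
standfoot tri [458.3 317.8  13.7] depthz [5.7 5.7]
[[ 457.9  314.4  130.9  457.6  314.6   94.4   94.3   77.1 1342. ]
 [ 458.6  314.3  130.   458.3  314.4   94.4   94.4   77.2 1364. ]]
pan tri [608.4 -13.5  59.9] depthz [61.8 61.8]
[[  608.2   -17.2   129.2   608.2   -17.1   128.4   127.2     0.2 12713. ]
 [  607.4   -17.2   130.1   607.5   -17.    129.3   127.      0.1 12849. ]]
housing tri [568.5 -11.   64.5] depthz [44.8 44.8]
[[  567.9   -19.5   290.    567.8   -21.4   238.7   169.9     5.6 21489. ]
 [  567.1   -20.8   290.3   567.7   -21.3   238.5   169.9     5.5 21596. ]]
W tri [ 449.4 -275.5   64.8] depthz [67.4 67.3]
[[ 449.2 -274.9   22.3  449.3 -274.6   21.1   21.8    0.2  367. ]
 [ 450.1 -274.7   22.7  450.2 -274.8   22.    21. 
[... 658 characters left out ...]
  44.7]
w2 [147 123  21  23 368] [157.  134.2] [479.8  20.4  37. ] [478.5  20.2  33. ] [479.9  20.5  36.7]
w2 [172 154   6   3  13] [175.  154.8] [497.3  -1.2  37. ] [496.1  -1.7  33. ] [499.6  -0.3  45.1]
w2 [169 221  10   8  55] [173.1 224.2] [489.4 -81.   37. ] [488.2 -82.6  33. ] [488.  -82.4  32.6]
w3 [284 103   8  56 283] [287.4 125.6] [518.1  27.7  37. ] [518.6  27.6  33. ] [517.4  30.4  44.6]
w3 [240 121  23  23 394] [250.6 132.3] [479.6  20.8  37. ] [479.6  20.5  33. ] [480.   21.   36.8]
w3 [234 153  39  13  98] [251.3 156.2] [480.3  -4.4  37. ] [480.3  -5.   33. ] [479.   -2.6  45. ]
w3 [254 220  11   7  55] [259.  222.7] [489.1 -80.8  37. ] [489.2 -82.4  33. ] [489.2 -82.6  32.7]
```

```bash
cat >> h.py <<'E'
def F(n=4):
    f=[]
    for _ in range(n): env.wait(.02); f.append(status.get_obs()["force"])
    return np.mean(f,0)
def touch(x,y,z,zmin,dF,step=.7,rate=20):
    "go down in small steps till the upward force on the tool has risen by dF"
    f0=F()[2]
    while z>zmin:
        z=max(z-step,zmin); env.line_to([x,y,z],None,rate); f=F(2)[2]
        if f-f0>dF: break
    print("touch z",z,"rise",f-f0); return z
def say(s):
    o=status.get_obs(); print(s,"t",round(o["time_s"],2),o["eef_pos"],"F",o["force"],"w",round(o["grip_width"],1),"gf",round(o["gripper_force"],1))
np.set_printoptions(precision=1,suppress=True)
E
python3 - <<'E'
from h import *
k,P,c=blob("w0",459,312,40,61,66);print("collar",P.mean(0),cv2.minEnclosingCircle(P[:,:2].astype(np.float32)))
k,P,c=blob("w1",459,312,40,61,66);print("collar",P.mean(0),cv2.minEnclosingCircle(P[:,:2].astype(np.float32)))
x,y=449.8,-274.7
env.line_to([x,y,120],None,200); hand.grip(60)
env.line_to([x,y,44],None,120); env.wait(.3); say("down")
hand.grip(30); say("grip"); env.line_to([x,y,60],None,60); env.wait(.2); say("lift")
if status.get_obs()["grip_width"]>33:
    env.line_to([x,y,170],None,200)
    env.line_to([607.6,-17.3,170],None,250); env.wait(.2)
    env.line_to([607.6,-17.3,106],None,120); env.wait(.2); say("above pan")
    touch(607.6,-17.3,106,97,1.5); say("on pan")
    hand.grip(60); env.wait(.2); say("released")
    env.line_to([607.6,-17.3,170],None,150)
    say("up")
p,d,c=shot("wrist","w6")
E
```

```text
collar [456.5 314.7  62.8] ((458.68084716796875, 311.4111328125), 13.595279693603516)
collar [462.1 314.1  62.7] ((459.106201171875, 311.101318359375), 13.863961219787598)
down t 9.29 [ 450.3 -274.9   44.7] F [-0.3  0.1 -0.5] w 60.1 gf 0.0
grip t 9.62 [ 450.  -274.9   44.5] F [-0.9  1.7  6.3] w 36.1 gf 61.1
lift t 10.24 [ 449.4 -274.4   59.6] F [ 0.  -0.4 -5.7] w 36.5 gf 60.4
above pan t 13.38 [608.6 -17.4 107.2] F [ 0.1 -0.7 -5.9] w 36.5 gf 60.5
touch z 101.09999999999998 rise 5.283181960017483
on pan t 15.43 [607.7 -17.3 101.6] F [-2.2  0.1 -0.7] w 36.1 gf 61.0
released t 15.99 [607.8 -17.3 101.2] F [-0.2  0.4 -0.3] w 60.0 gf 0.0
up t 16.6 [607.2 -17.  169.7] F [-0.8 -0.3 -0.2] w 60.1 gf 0.0
```

```bash
python3 - <<'E'
from h import *
k,P,c=blob("w6",607.6,-17.3,50,118,135);print("W on pan",P.mean(0),cv2.minEnclosingCircle(P[:,:2].astype(np.float32)))
x,y=459,311.5
env.move_ptp([x,y,170],quat(np.pi/2)); hand.grip(45)
env.line_to([x,y,94],None,120); env.wait(.4); say("down")
hand.grip(8); env.wait(.1); say("grip")
env.line_to([x,y,104],None,60); env.wait(.1);say("lift")
env.line_to([x,y,190],None,200)
env.line_to([488.4,-81.6,190],None,300); env.line_to([488.4,-81.6,140],None,120); env.wait(.4); say("hover")
for n in("scene","top","wrist"): shot(n,"hov_"+n)
a=load("hov_scene")[0][140:260,170:330]; cv2.imwrite("pics/m3.png",cv2.resize(a,None,fx=5,fy=5,interpolation=cv2.INTER_CUBIC))
E
```

```text
W on pan [608.1 -16.9 124.1] ((608.0587768554688, -18.01077651977539), 11.005127906799316)
down t 19.48 [459.2 311.7  94.4] F [ 0.3 -0.2 -0.3] w 44.9 gf 0.0
grip t 19.96 [459.2 311.6  94.2] F [-1.1 -0.9  1.2] w 14.8 gf 58.4
lift t 20.38 [458.9 311.5 104. ] F [-0.4  0.4 -0.4] w 14.8 gf 58.4
hover t 23.39 [488.8 -81.6 140.4] F [-0.1 -0.2 -0.1] w 14.5 gf 58.4
```

View pics/m3.png

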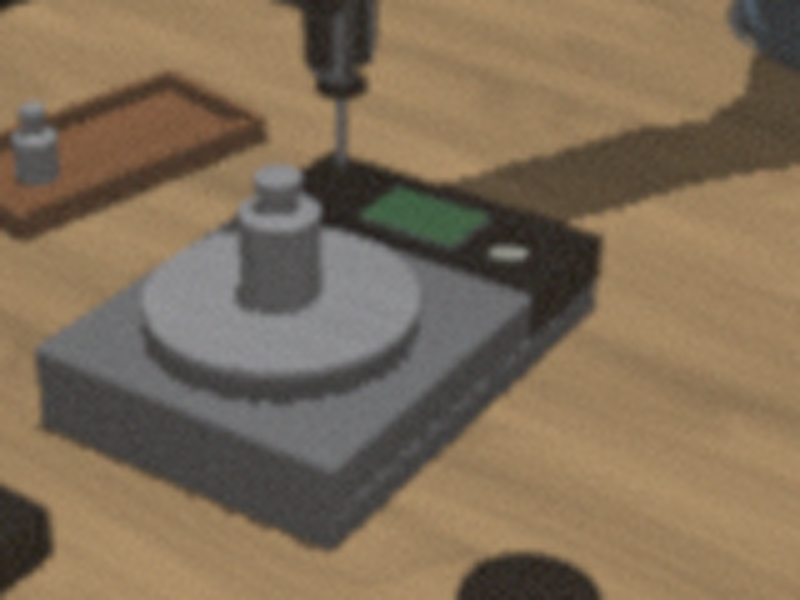

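View pics/hov_wrist.png

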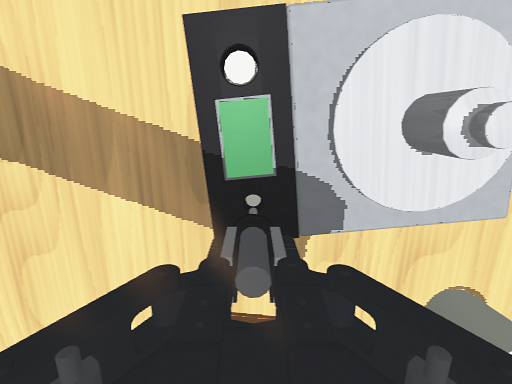

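In the scene crop the weight stands on the pan and the vertical pin is over the panel. The wrist picture shows the small button at (253,200) with the pin's tip just below it at (253,210). I'll measure the two against each other.

```bash
python3 - <<'E'
from h import *
p,d,c=load("hov_wrist"); P=world(d,c); 
print(P[194:222:1,253]); print(p[194:222,253].tolist())
s=(slice(192,226),slice(240,268)); Q=P[s]; g=p[s].min(2)
m=(Q[...,2]<36)&(Q[...,2]>28)
print("button",Q[m].min(0),Q[m].max(0),Q[m].mean(0))
m2=(Q[...,2]>50)&(Q[...,2]<72); print("pin",Q[m2].min(0),Q[m2].max(0),Q[m2].mean(0)); v,u=np.where(m2);print(u.min()+240,u.max()+240,v.min()+192,v.max()+192)
for z in(58,63,68,72): n=m2&(abs(Q[...,2]-z)<2.5); print(z,Q[n].mean(0) if n.any() else None,n.sum())
cr=p[170:250,200:306]; cv2.imwrite("pics/m4.png",cv2.resize(cr,None,fx=7,fy=7,interpolation=cv2.INTER_NEAREST))
E
```

```text
[[489.4 -74.1  42.8]
 [489.4 -78.   31.9]
 [489.4 -78.7  32.7]
 [489.4 -79.4  33.2]
 [489.4 -80.4  32.7]
 [489.4 -81.5  32. ]
 [489.4 -82.4  31.8]
 [489.4 -83.1  32.4]
 [489.4 -83.5  34. ]
 [489.4 -84.5  33.6]
 [489.4 -85.8  32.2]
 [489.4 -86.3  33.4]
 [489.4 -87.3  33. ]
 [489.4 -88.5  32.1]
 [489.4 -79.2  62.7]
 [489.4 -79.3  64.8]
 [489.4 -78.8  68.3]
 [489.4 -79.   70.1]
 [489.4 -78.9  72.6]
 [489.4 -79.   74.2]
 [489.3 -68.3 106.2]
 [489.3 -68.7 106.9]
 [489.3 -68.3 109.6]
 [489.3 -68.7 110.3]
 [489.3 -69.7 109. ]
 [489.3 -70.6 108.4]
 [489.3 -70.8 109.4]
 [489.3 -71.9 108. ]]
[[92, 96, 96], [157, 170, 164], [150, 162, 158], [150, 161, 156], [149, 160, 155], [148, 161, 155], [149, 160, 156], [147, 159, 155], [147, 159, 155], [148, 160, 156], [149, 161, 157], [154, 167, 163], [69, 74, 73], [55, 52, 52], [116, 114, 111], [112, 109, 107], [112, 110, 108], [113, 109, 107], [114, 112, 109], [109, 107, 105], [22, 20, 21], [27, 24, 24], [33, 31, 32], [35, 35, 35], [34, 30, 31], [32, 31, 31], [35, 32, 34], [30, 29, 29]]
button [481.8 -89.   28.1] [496.2 -77.1  36. ] [489.  -83.2  32.6]
pin [486.4 -81.   60.7] [491.6 -78.8  71.6] [489.  -79.7  66.4]
249 256 208 213
58 None 0
63 [489.1 -79.8  63.2] 15
68 [489.  -79.7  67.8] 17
72 [488.7 -79.4  70.8] 8
```

View pics/m4.png

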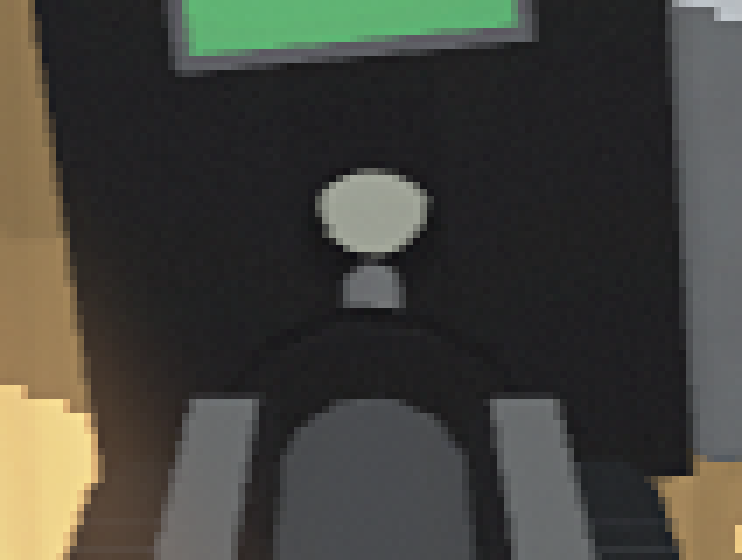

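The crop shows the button (centre x about 489.0, y about -82) and the pin (axis about 489.0, -82.2), aligned within 1 mm, so I press here.

```bash
python3 - <<'E'
from h import *
x,y=488.4,-81.6
env.line_to([x,y,119],None,80); env.wait(.15); say("in well")
f0=F()[2]; z=119
if abs(f0)<2.5:
    while z>104:
        z-=1; env.line_to([x,y,z],None,25); f=F(2)[2]; print(z,round(f-f0,1),status.get_obs()["eef_pos"][2].round(1))
        if f-f0>10: break
    env.wait(1.5); say("held"); print(F()-f0)
    env.line_to([x,y,190],None,150); say("up"); shot("wrist","w7")
E
```

```text
in well t 24.11 [488.6 -81.8 119.2] F [-0.5  0.4 -0.2] w 14.2 gf 58.4
118 -0.7 118.1
117 -1.4 117.0
116 -0.1 115.9
115 -0.4 114.9
114 0.6 114.1
113 1.8 113.1
112 2.6 112.1
111 2.8 111.1
110 3.5 110.1
109 4.5 109.1
108 9.9 108.8
107 14.8 108.5
held t 29.07 [489.  -81.8 108.5] F [-3.2  0.3 15.2] w 14.7 gf 60.1
[-3.6  0.5 15.4]
up t 29.84 [487.3 -81.1 188.9] F [-0.6 -0.3 -0.5] w 14.5 gf 58.5
```

```bash
python3 - <<'E'
from h import *
x,y=458.7,312.5
env.line_to([x,y,190],None,300); env.wait(.2)
env.line_to([x,y,146],None,150); env.wait(.2)
z=touch(x,y,146,130,2.5,step=4,rate=60)
if z<=130:
    env.line_to([x,y,99],None,80); env.wait(.15); say("in")
    z=touch(x,y,99,92,1.5); say("seat")
    if z<97:
        hand.grip(40); env.wait(.2); env.line_to([x,y,190],None,200); env.wait(.2); say("up")
    shot("wrist","w8"); shot("scene","s8")
    for zz in((101,115),(61,66)):
        k,P,c=blob("w8",459,312,40,*zz);print(zz,np.median(P[:,2]),cv2.minEnclosingCircle(P[:,:2].astype(np.float32)))
E
```

```text
touch z 130 rise -0.621727841802379
in t 34.08 [459.1 312.7  99.4] F [ 0.2 -0.3 -0.8] w 14.3 gf 58.5
touch z 93.39999999999998 rise 5.394431014300855
seat t 36.42 [458.9 312.6  94.2] F [-0.8 -1.9  4.9] w 14.8 gf 58.9
up t 37.82 [457.5 311.8 188.2] F [ 0.1  0.4 -0.6] w 39.7 gf 0.0
(101, 115) 107.53079675531748 ((459.25848388671875, 312.1029052734375), 7.979322910308838)
(61, 66) 62.77073080835841 ((459.2516784667969, 311.9905090332031), 13.989679336547852)
```

```bash
python3 - <<'E'
from h import *
x,y=607.6,-17.3
env.move_ptp([x,y,180],quat(np.pi/2)); hand.grip(60)
env.line_to([x,y,101.5],None,120); env.wait(.3); say("down")
hand.grip(30); say("grip"); env.line_to([x,y,115],None,60); env.wait(.2); say("lift")
if status.get_obs()["grip_width"]>33:
    x,y=449.8,-274.7
    env.line_to([607.6,-17.3,170],None,200); env.line_to([x,y,170],None,250); env.wait(.2)
    env.line_to([x,y,52],None,120); env.wait(.3); say("above")
    touch(x,y,52,40,1.5); say("down")
    hand.grip(60); env.wait(.2); say("released")
    env.line_to([x,y,200],None,150); env.line_to([490,-200,260],None,200); env.wait(.2)
say("up")
shot("wrist","w9"); shot("top","t9"); shot("scene","s9")
for n,a in dict(W=(450,-275,30,63,75),Wb=(450,-275,30,44,55),w=(531,-278,30,47,56)).items():
    k,P,c=blob("w9",*a);print(n,np.median(P[:,2]),cv2.minEnclosingCircle(P[:,:2].astype(np.float32)))
cv2.imwrite("pics/m5.png",cv2.resize(load("s9")[0][120:310,110:430],(800,475)))
E
```

```text
down t 40.72 [608.1 -17.2 102.2] F [-0.5 -0.3  0.5] w 59.8 gf 0.0
grip t 41.05 [608.  -17.3 102.1] F [-0.2  0.2  3.3] w 36.2 gf 61.1
lift t 41.62 [607.1 -17.2 114.4] F [ 0.   0.8 -5.5] w 36.0 gf 60.5
above t 45.04 [ 450.2 -274.8   52.5] F [-0.4  0.6 -5.2] w 36.3 gf 60.8
touch z 44.29999999999997 rise 10.234378889948221
down t 48.23 [ 449.9 -274.8   45. ] F [-1.9  1.7  5.5] w 36.3 gf 61.8
released t 48.78 [ 449.9 -274.7   44.3] F [1.4 0.3 0.1] w 60.3 gf 0.0
up t 50.84 [ 488.5 -201.3  259. ] F [ 0.6  0.  -0.4] w 59.8 gf 0.0
W 67.10764197271754 ((450.4899597167969, -275.4318542480469), 10.95631217956543)
Wb 49.609532723235844 ((449.99029541015625, -275.1849060058594), 19.173572540283203)
w 49.32216482317625 ((531.2933349609375, -277.9613952636719), 7.481568813323975)
```

View pics/m5.png

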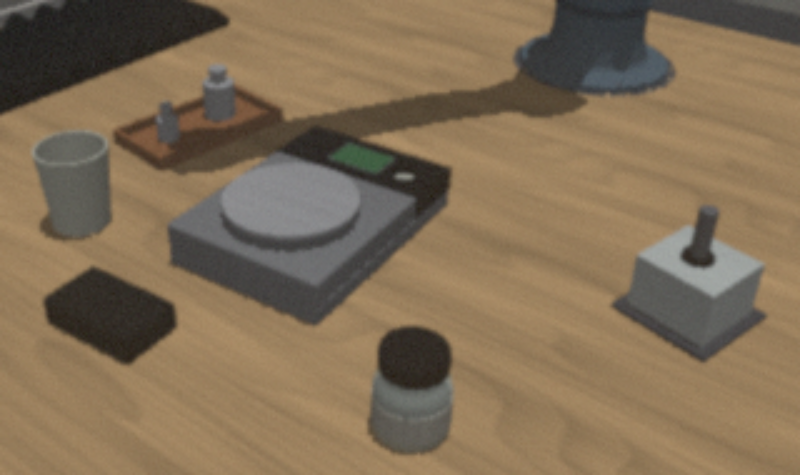

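The picture shows the large weight upright in the tray at (217,95) beside the small one at (167,123), an empty pan at (290,200), the stylus in its stand at (705,235), and the bystanders unmoved.

```bash
python3 -c "
from plant import job; print(job.sign_off())"
```

```text
the job is handed in; nothing more can be done
None
```

The job is done and handed in at about 51 s: the small-well button was held fully down for 1.5 s with the large weight on the pan, then the stylus was seated back in its stand and the weight stood back in the tray beside the small one.

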